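# Fit the instrument's bay cover under its lap flap and hold it down

### The arm

A 6-joint arm with a two-finger parallel gripper is mounted at the origin on the work surface. World frame = base frame: x ahead of the robot, y to its left, z up, the work surface at z = 0. Lengths are in m, angles in rad, forces in N, time in s.
With the tool pointing down it reaches from about 0.35 to 0.975 m from the base axis. Payload 17.4 kg.
Tool frame: the origin (TCP) lies on the centre line of the jaws, within the pads' length; the fingertips stand robot.tcp_to_tips ahead of it and the grasp point (between the pads) lies 5 mm behind it (robot.tcp_to_tips is the distance from the TCP to the fingertips, in m); z points along the fingers, y is the line along which they close (so a half turn about z gives the same grasp; the last joint's range is limited). The gripper opens to 85 mm and grips with 20 to 120 N. Pads are 22 mm wide; open, the fingers measure 114 mm over their backs; the gripper's body (76 mm by 85 mm) begins 54 mm behind the grasp point. The pads swing forward as they close: fully open they stand 13 mm farther back than shut.
Start: joints at [1.099, 0.116, 1.442, -0, 1.584, -0.038], TCP at [0.284, 0.612, 0.245] pointing down, gripper open.
Joint ranges: [-2.83, 2.83], [-0.83, 2.19], [0.07, 2.5], [-1.14, 4.28], [0.01, 3], [-2.97, 2.97]. Speed limits (rad/s): [1.89, 1.89, 2.22, 3.14, 3.14, 3.14].

### API

Orientations are given as a 3x3 rotation matrix whose columns are the frame's x, y, z axes.
In Python, from cell import robot, viewer, monitor, job gives the robot as it stands (robot), with the cameras (viewer), the readings (monitor) and the job (job).
- The arm moves only by the shell command python3 nudge.py FILE [OPENING] [FORCE], which reads ROWS from the file FILE. ROWS is a JSON object with one list for each field, all of the same length, 1 to 10, a row being the entries at one place: tx, ty, tz (the shift in fractions of the full range, 1 being 75 cm), wx, wy, wz (a rotation vector in fractions of the full range, 1 being pi/2 rad); each row is the pose to reach, as a shift and turn from the pose commanded when the command began, along the tool's axes at that moment; what a row does not reach only later rows make up. A row lasts 1/10 s, in which the tool goes at most 0.05 m and 0.15 rad, less where a joint would pass 70% of its speed; a pose out of reach is approached as far as the arm can. OPENING is the opening from 0.0 (shut) to 1.0 (fully open), set as the command begins (- or left out keeps the last). The fingers move at their own pace and stop on an object; FORCE is the grip in N (left out, the last holds). Time passes only in rows, so rows that do not move let the fingers close. It prints the time, the measured TCP pose, the force, the opening and the grip force at its end. Input that does not fit is refused with a message, and nothing moves.
- monitor.read_state(): the state, without advancing time (a new reading comes with each control period).
- viewer.snapshot(name): name is "scene" or "top"; returns a dict with "pixels" (480x640x3 uint8, red, green, blue), "vfov" (degrees; the focal length in pixels is half the picture's height over the tangent of half this angle, whatever the lens; pixels are square), "cx", "cy" (the principal point, pixels), "extrinsics" (4x4, takes a point from camera to world coordinates). Camera axes: x right, y up, looking along -z (the intrinsics and any distortion apply to the point x, -y, -z); pixel columns grow to the right and rows downward; lengths in m; the calibration is good to about 2 mm. A picture is of the moment at which its call begins. There is no depth.
- job.finish_job(): hands the job in; it is judged then, once.
The state is a dict: "time_s": time; "joints": joint angles; "qd": joint speeds; "joint_efforts": joint torques, N m; "tool_pos": TCP position; "orientation": TCP orientation; "ft_force": force on the tool from outside, world axes, zero at the start; "torque": the same for the moment, N m; "width": opening from 0.0 (shut) to 1.0 (fully open); "grasp_force": force on a finger pad.
Only numpy, scipy, OpenCV 4.12 (cv2) and the standard library are available. Lean on these libraries where they do the work, as an engineer would, in place of code of your own. Each camera call takes 0.05 s, during which the arm holds its last target. There are 200 camera calls.

### The job

Fit the handled cover plate over the open bay of the grey instrument: tuck its far edge under the hinged steel flap, without lifting the flap, and slide it squarely home against the stop underneath. Then press the cover firmly down flat on its seat against the springy contact bar and finish while still holding it pressed flat, ready for its screws. Leave everything else on the bench and on the instrument where it is.

Things in the scene. Friction and masses are not known exactly. Their poses are not given: they have to be found in the camera images.
- instrument: Grey bench instrument, fixed on the bench, 280 (x) x 200 (y) mm. Origin on the bench under the bay's centre; x runs from its front panel (-130 mm) to its rear (150 mm), z up. Its flat top, the seat, is 60 mm high, with an open bay 70 x 90 mm centred on x = y = 0. From x = 95 mm a rear housing, 85 mm high. Before it the hinged steel flap, with a fixed stop beneath.
- seat (a point): the instrument's (0, 0, 60) mm, same axes: where the cover's origin is when home, with axes parallel. The stop face under the flap is at x = 55 mm, so the cover's far edge meets it there
- flap_edge (a point): fixed mark, the instrument's (35, 0, 68) mm: middle of the closed flap's front edge, underside. The flap is 130 mm wide in y, 3 mm thick, lies level over x = 35 to 85 mm, its underside 8 mm above the seat. A short lip on its front edge turns up, to x = 29 mm and 75 mm high
- cover: Loose aluminium plate, 110 (x) x 120 (y) x 4 (z) mm, 0.11 to 0.22 kg, flat on the bench at the start, handle up. Origin: centre of its underside, z up. Handle rib: 12 mm thick in x, 50 mm long in y, centred at x = -15 mm, y = 0, top 34 mm above the underside. The edge at x = +55 mm (farther from the handle) goes under the flap.
- cover_far (a point): middle of the cover's far edge at its underside, (55, 0, 0) mm of the cover
- cover_near (a point): middle of the cover's near edge at its underside, (-55, 0, 0) mm of the cover
- handle (a point): centre of the handle rib, (-15, 0, 19) mm of the cover
- flap (a joint): angle of the flap's hinge (rad): 0 lying level, grows as its front edge is lifted; a light spring holds it down (about 1 N at the edge lifts it). The hinge is at the instrument's x = 85 mm, z = 69.5 mm.
- contact_bar (a joint): travel (m) of the copper contact bar, a round bar 10 mm thick, 70 mm long in y, at the instrument's x = -45 mm: 0 when up (top 5 mm above the seat), 0.005 when flush with the seat. Its spring pushes up with 3 N when up, 6 N when flush, so it lifts the near edge of a cover that is not held down.
- small_plate: smaller plain aluminium plate, 50 x 60 x 6 mm with a round knob, 20 mm high in all; not the cover. Beyond the cover on the table at the start; leave it alone
- screwdriver: loose screwdriver, about 170 mm, lying on the robot's side of the cover; leave it alone
- spool: solder spool, diameter 54, 46 mm high, standing on the bench near the middle line; leave it alone
- tape: roll of black tape, diameter 66, 19 mm high, lying on the bench near the middle line; leave it alone
- multimeter: yellow hand meter lying flat, 150 x 75 x 38 mm, at the left; leave it alone
- adapter: black power adapter box, 100 x 75 x 50 mm, at the right; leave it alone
- dish: small steel screw dish, diameter 42, 16 mm high, standing on the rear housing, at x = 122, z = 85 mm and y = -60 to 60 mm in the frame of the instrument; leave it alone
- flux: small amber jar, diameter 40, 70 mm high, at the far side; leave it alone

How it is judged:
On the way:
1. the cover's far edge is at least 10 mm under the flap, the flap not lifted (x of cover_far in the frame of instrument above 0.045 m and z of cover_far in the frame of instrument between 0.057 and 0.066 m and y of cover_far in the frame of instrument between -0.02 and 0.02 m and value of joint flap below 0.1 rad), for 0.2 s.
At the end, for the whole second after the job is handed in: Far edge within 6 mm of the stop, edge middles within 8 mm of the middle line and 2 mm of seat height, parallel to the seat within 0.035 rad, flap under 0.06 rad, contact bar pressed over 4 mm, cover at rest, held by the fingers (over 1 N), pressing on the instrument with over 6.5 N (x of cover_far in the frame of instrument between 0.049 and 0.059 m and z of cover_far in the frame of instrument between 0.0575 and 0.0625 m and z of cover_near in the frame of instrument between 0.0575 and 0.0615 m and y of cover_far in the frame of instrument between -0.008 and 0.008 m and y of cover_near in the frame of instrument between -0.008 and 0.008 m and angle between the z axis of cover and the z axis of instrument, either way round below 0.035 rad and angle between cover's own z axis and vertical below 0.5 rad and value of joint flap below 0.06 rad and value of joint contact_bar above 0.004 m and contact force between the fingers and cover above 1 N and contact force between cover and instrument above 6.5 N and linear speed of cover below 0.02 m/s); the arm keeps its last pose, push and grip.
It fails at once if the flap is lifted by more than 0.15 rad (7 mm at its edge) (value of joint flap above 0.15 rad).
It fails at once if a bystander is moved by more than 30 mm (distance of any of small_plate, screwdriver, spool, tape, multimeter, adapter, dish, flux from where it was at the start of the episode above 0.03 m).
It also fails if it takes over 35 s, if anything falls off the work surface, if the arm or the gripper's body presses on something with over 40 N, if the wrist force passes 120 N, or if a joint passes its speed limit or range.

## Working session

There is one attempt and no reset: what is moved stays moved. The work goes in short steps, Python scripts to look and compute and a shell command to move; the robot and the scene stay as the last step left them, time stands still between calls to the robot, and variables do not carry over. Pictures are saved under pics/ and viewed, at most 10 in all, crops included, and the job is handed in when it is done.

```bash
ls; mkdir -p pics
python3 - <<'E'
from cell import robot, viewer, monitor, job
import cv2,numpy as np
for n in("scene","top"):
    s=viewer.snapshot(n); cv2.imwrite(f"pics/{n}0.png",s["pixels"][:,:,::-1]); np.save(f"pics/{n}0.npy",s,allow_pickle=True)
    print(n,s["vfov"],s["cx"],s["cy"],[k for k in s],np.round(s["extrinsics"],4).tolist())
print(robot.tcp_to_tips); print(monitor.read_state())
E
```

```text
cell.py
nudge.py
pics
scene 52.3949440101776 318.66864894063235 240.598303192501 ['pixels', 'vfov', 'cx', 'cy', 'extrinsics'] [[-0.7938, -0.4371, 0.4228, 1.1231], [0.608, -0.5849, 0.5368, 0.6949], [0.0127, 0.6832, 0.7301, 1.0608], [0.0, 0.0, 0.0, 1.0]]
top 44.25292513172442 322.3696436788867 234.92358130303575 ['pixels', 'vfov', 'cx', 'cy', 'extrinsics'] [[0.0173, 0.9948, -0.1002, 0.4328], [-0.9998, 0.0182, 0.0084, -0.0047], [0.0102, 0.1001, 0.9949, 1.6309], [0.0, 0.0, 0.0, 1.0]]
0.014
{'time_s': 0.1, 'joints': array([ 1.09921078e+00,  1.16444543e-01,  1.44219291e+00,  1.14654454e-05,
        1.58397335e+00, -3.77477010e-02]), 'qd': array([ 0.00167248,  0.00061958, -0.00164474, -0.00074788,  0.00184649,
       -0.00109306]), 'joint_efforts': array([ 2.42684539e-03, -7.33669066e+01, -6.33789754e+01,  1.56128717e-04,
        5.23005307e-03, -9.30452370e-05]), 'tool_pos': array([0.28364721, 0.61234959, 0.24463503]), 'orientation': array([[-9.07359221e-01,  4.20355825e-01, -4.72757504e-04],
       [ 4.20356088e-01,  9.07358775e-01, -9.01808798e-04],
       [ 4.98800875e-05, -1.01699102e-03, -9.99999482e-01]]), 'ft_force': array([0.27748443, 0.15169569, 0.56957958]), 'torque': array([-0.02443993, -0.01885143, -0.04100013]), 'grasp_force': 0.0, 'width': 0.9972466494494784}
```

View pics/top0.png

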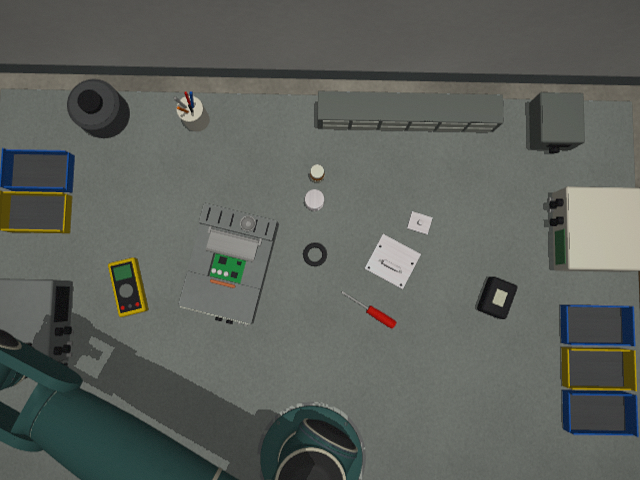

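View pics/scene0.png

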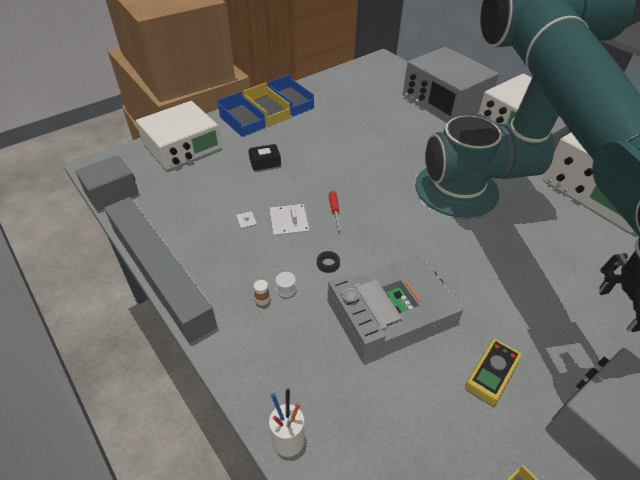

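Top view: cover near (393,261), its handle at (390,266), small plate (420,223), screwdriver (370,310), and instrument centred near (228,270) with the flap around (233,242). I'll zoom in for corners.

Run:
```python
import cv2,numpy as np
T=cv2.imread("pics/top0.png");S=cv2.imread("pics/scene0.png")
def crop(I,u,v,w,h,k):
    c=cv2.resize(I[v:v+h,u:u+w],None,fx=k,fy=k,interpolation=cv2.INTER_CUBIC)
    for x in range(0,w,10):
        cv2.putText(c,str(u+x),(x*k,8),0,.3,(0,255,255)); cv2.line(c,(x*k,10),(x*k,14),(0,255,255))
    for y in range(0,h,10):
        cv2.putText(c,str(v+y),(0,y*k+3),0,.3,(0,255,255)); cv2.line(c,(20,y*k),(24,y*k),(0,255,255))
    return c
cv2.imwrite("pics/a.png",np.vstack([np.hstack([crop(T,362,230,64,60,5)[:300],crop(S,265,198,64,60,5)[:300]]),]))
cv2.imwrite("pics/b.png",crop(T,172,198,114,132,4))
cv2.imwrite("pics/c.png",crop(S,320,250,145,110,5))
```

```text
(no output)
```

View pics/a.png

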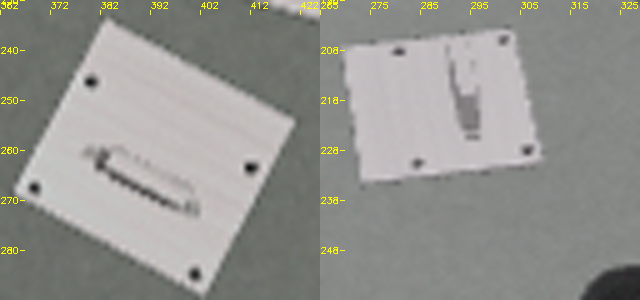

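View pics/b.png

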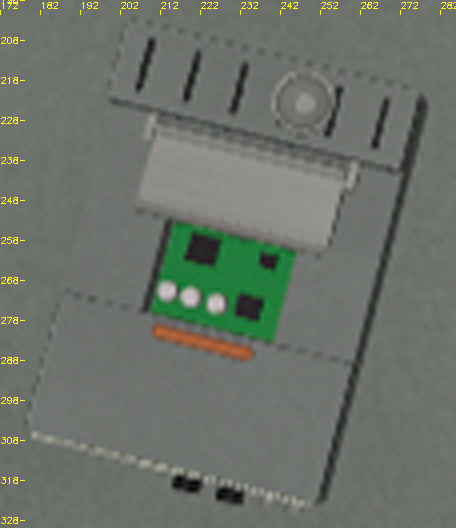

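View pics/c.png

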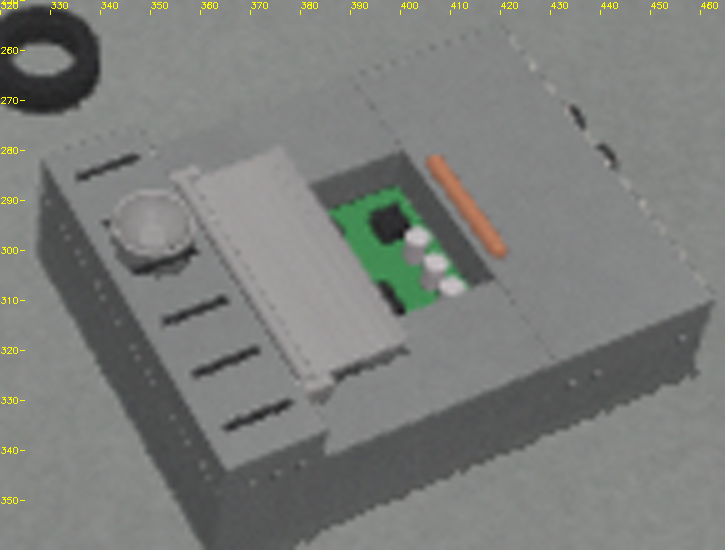

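Crops: cover corners clear in both views (top: (383,233),(421,254),(403,289),(365,268); scene: (270,207),(304,204),(309,230),(274,234)). The instrument's housing, flap lip, bay and bar corners are visible in both. I'll fit planar poses.

```bash
cat > fit.py <<'E'
import numpy as np
from scipy.optimize import least_squares
C={n:np.load(f"pics/{n}0.npy",allow_pickle=True).item() for n in("scene","top")}
def proj(n,P,shift=(0,0,0)):
    s=C[n];E=s["extrinsics"];p=(np.asarray(P)-E[:3,3]-shift)@E[:3,:3];f=240/np.tan(np.radians(s["vfov"])/2)
    return np.c_[s["cx"]+f*p[:,0]/-p[:,2],s["cy"]-f*p[:,1]/-p[:,2]]
def place(q,L):
    c,s=np.cos(q[2]),np.sin(q[2]);L=np.asarray(L,float)/1000
    return np.c_[q[0]+c*L[:,0]-s*L[:,1],q[1]+s*L[:,0]+c*L[:,1],L[:,2]]
def fit(obs,q0,which=("top","scene")):
    r=lambda q:np.vstack([proj(n,place(q,[o[0] for o in obs[n]]))-[o[1] for o in obs[n]] for n in which])
    s=least_squares(lambda q:r(q).ravel(),q0,loss="soft_l1")
    return s.x,r(s.x)
E
cat > f1.py <<'E'
from fit import *
np.set_printoptions(precision=4,suppress=True)
cov={"top":[((55,60,4),(383.3,233.5)),((55,-60,4),(420.9,254.3)),((-55,-60,4),(403.1,289.3)),((-55,60,4),(364.9,268.1))],
"scene":[((55,60,4),(273.6,234.4)),((55,-60,4),(269.8,207.4)),((-55,-60,4),(303.8,203.6)),((-55,60,4),(309.4,230))]}
t=lambda x,y:(172+(x+.5)/4-.5,198+(y+.5)/4-.5); s=lambda x,y:(320+(x+.5)/5-.5,250+(y+.5)/5-.5)
ins={"top":[((-130,100,60),t(32,433)),((-130,-100,60),t(319,503)),((29,65,75),t(137,211)),((29,-65,75),t(328,250)),((95,100,85),t(110,99)),((95,-100,85),t(400,172)),((150,100,85),t(128,22)),((150,-100,85),t(419,95)),((-45,35,63),t(153,330)),((-45,-35,63),t(254,354)),((-35,45,60),t(146,311))],
"scene":[((150,-100,85),s(42,163)),((150,100,85),s(228,470)),((95,100,85),s(325,432)),((95,100,60),s(327,455)),((-130,100,60),s(715,297)),((-35,-45,60),s(405,151)),((-35,45,60),s(494,278)),((29,-65,75),s(278,148)),((29,65,75),s(405,347)),((-45,-35,63),s(435,160)),((-45,35,63),s(500,252))]}
for o,q0 in((cov,(.5,-.2,-.5)),(ins,(.5,.3,-.2))):
    for w in(("top",),("scene",),("top","scene")):
        q,r=fit(o,q0,w);print(w,q)
    print(r)
E
python3 f1.py
```

```text
('top',) [ 0.5272 -0.2148 -0.4823]
('scene',) [ 0.5272 -0.2113 -0.485 ]
('top', 'scene') [ 0.527  -0.2135 -0.4835]
[[-0.4735  0.0455]
 [ 0.1569  0.0085]
 [-0.639   0.0405]
 [-0.8551  0.2462]
 [-0.4384 -0.5687]
 [-0.6779 -0.5404]
 [-0.3105 -0.4054]
 [-0.0336 -0.2842]]
('top',) [ 0.5011  0.2326 -0.221 ]
('scene',) [ 0.5026  0.2345 -0.2244]
('top', 'scene') [ 0.5017  0.2334 -0.2227]
[[-1.7177 -0.3519]
 [ 0.0833  0.3255]
 [-0.6483 -0.5406]
 [-0.6014  1.449 ]
 [-1.0313 -0.2765]
 [ 0.1729 -0.4705]
 [-0.1453 -1.0984]
 [ 0.5591 -1.3918]
 [-0.0162 -0.1422]
 [ 0.3912  0.1779]
 [-0.7483  0.0622]
 [-0.5605 -1.0952]
 [-0.3153  0.2319]
 [ 1.1339 -0.6743]
 [-0.4633  0.4598]
 [ 0.2526 -0.1768]
 [-0.6926 -0.3779]
 [ 0.179  -0.0848]
 [ 0.1937 -1.0099]
 [ 1.0607 -2.4591]
 [-1.2535 -1.381 ]
 [ 0.3782  0.1181]]
```

```bash
cat > go.py <<'E'
import sys,numpy as np
from scipy.spatial.transform import Rotation as R
from cell import robot, viewer, monitor, job
np.set_printoptions(precision=4,suppress=True)
def to(pos,yaw,pitch=0):
    """shift/turn in tool axes to put TCP at pos with tool y along world heading yaw, far edge pitched down"""
    s=monitor.read_state();R0=R.from_matrix(s["orientation"])
    c,n=np.cos(yaw),np.sin(yaw)
    Rt=R.from_matrix(np.array([[-n,c,0],[c,n,0],[0,0,-1.]]))*R.from_rotvec([pitch,0,0])
    print("t",s["time_s"],"shift",R0.inv().apply(np.array(pos)-s["tool_pos"]),"rot",(R0.inv()*Rt).as_rotvec())
E
python3 -c "
from go import *
to((.5137,-.2065,.10),-.4835)"
```

```text
t 0.1 shift [-0.553  -0.6461  0.1453] rot [-0.0008  0.0008  1.6205]
```

The manual's scale: shifts go in shares of 75 cm and turns go in shares of pi/2 rad. Converting my numbers, -0.33 m / 0.75 = -0.44, -0.05 m / 0.75 = -0.0667, 0.15 rad / 1.5708 = 0.0955.

```bash
echo '{"tx":[-0.0267,-0.0667,-0.1067,-0.1467,-0.1867,-0.2267,-0.2667,-0.3067,-0.3467,-0.3733],"ty":[-0.0267,-0.0667,-0.12,-0.16,-0.2133,-0.2667,-0.3067,-0.36,-0.4,-0.44],"tz":[0,0,0,0,0,0,0,0,0,0],"wx":[0,0,0,0,0,0,0,0,0,0],"wy":[0,0,0,0,0,0,0,0,0,0],"wz":[0.0318,0.0955,0.1592,0.2228,0.2865,0.3501,0.4138,0.4775,0.5411,0.573]}' > path.dat && python3 nudge.py path.dat 1.0; python3 -c "
from go import *
to((.5137,-.2065,.10),-.4835)"
```

```text
time_s: 1.1
tool_pos: [0.3994, 0.1933, 0.2451]
orientation: [[-0.23, 0.973, 0.0], [0.973, 0.23, -0.0], [-0.0, 0.0, -1.0]]
ft_force: [0.7, -0.1, 0.6]
width: 1.001
grasp_force: 0.0
t 1.1 shift [-0.4154  0.0191  0.1452] rot [0.0001 0.0002 0.7159]
```

To row units: -0.4154 m / 0.75 = -0.5539, -0.395 m / 0.75 = -0.5267, 0.716 rad / 1.5708 = 0.4558.

```bash
echo '{"tx":[-0.06,-0.12,-0.18,-0.24,-0.3,-0.36,-0.42,-0.48,-0.5267,-0.5539],"ty":[0.0027,0.0053,0.008,0.0107,0.0133,0.016,0.0187,0.0213,0.024,0.0255],"tz":[0,0.0133,0.0267,0.04,0.0533,0.08,0.1067,0.1333,0.16,0.1733],"wx":[0,0,0,0,0,0,0,0,0,0],"wy":[0,0,0,0,0,0,0,0,0,0],"wz":[0.0509,0.1019,0.1528,0.2037,0.2546,0.3056,0.3565,0.4074,0.4456,0.4558]}' > path.dat && python3 nudge.py path.dat
python3 - <<'E'
from go import *
import cv2
to((.5137,-.2065,.10),-.4835);to((.5137,-.2065,.024),-.4835)
s=viewer.snapshot("top");cv2.imwrite("pics/d.png",cv2.resize(s["pixels"][215:305,335:455,::-1],None,fx=5,fy=5,interpolation=2))
E
```

```text
time_s: 2.1
tool_pos: [0.5147, -0.2062, 0.1129]
orientation: [[0.465, 0.886, -0.002], [0.886, -0.465, 0.001], [-0.0, -0.002, -1.0]]
ft_force: [-0.5, 0.1, -0.1]
width: 0.999
grasp_force: 0.0
t 2.1 shift [-0.0007 -0.0007  0.0129] rot [-0.0025  0.0003  0.0004]
t 2.1 shift [-0.0007 -0.0005  0.0889] rot [-0.0025  0.0003  0.0004]
```

View pics/d.png

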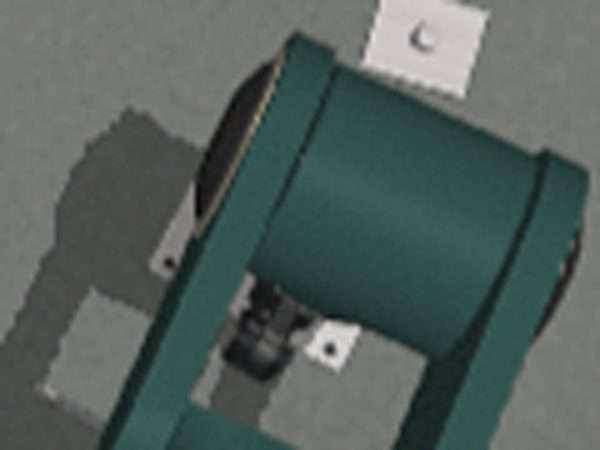

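The arm hides the handle; the small plate is clear at top. Descend and grip.

To row units: 0.0889 m / 0.75 = 0.1185, 0.08 m / 0.75 = 0.1067.

```bash
echo '{"tx":[0,0,0,0,0],"ty":[0,0,0,0,0],"tz":[0.04,0.08,0.1067,0.1185,0.1185],"wx":[0,0,0,0,0],"wy":[0,0,0,0,0],"wz":[0,0,0,0,0]}' > path.dat && python3 nudge.py path.dat 1.0; echo '{"tx":[0,0,0,0,0,0,0,0],"ty":[0,0,0,0,0,0,0,0],"tz":[0,0,0,0,0,0,0,0],"wx":[0,0,0,0,0,0,0,0],"wy":[0,0,0,0,0,0,0,0],"wz":[0,0,0,0,0,0,0,0]}' > path.dat && python3 nudge.py path.dat 0.0 100;python3 -c "
from go import *
to((.5137,-.2065,.024),-.4835)"
```

```text
time_s: 2.65
tool_pos: [0.5147, -0.2037, 0.0255]
orientation: [[0.461, 0.887, -0.002], [0.887, -0.461, 0.001], [-0.0, -0.002, -1.0]]
ft_force: [0.5, 0.2, 0.6]
width: 0.996
grasp_force: 0.0
time_s: 3.45
tool_pos: [0.5155, -0.2041, 0.0271]
orientation: [[0.461, 0.887, 0.001], [0.887, -0.461, -0.0], [0.0, 0.001, -1.0]]
ft_force: [-1.6, 0.9, 5.7]
width: 0.115
grasp_force: 98.7
t 3.45 shift [-0.003  -0.0005  0.0031] rot [ 0.0008 -0.      0.0045]
```

To row units: -0.12 m / 0.75 = -0.16, -0.09 m / 0.75 = -0.12.

```bash
echo '{"tx":[0,0,0,0,0,0],"ty":[0,0,0,0,0,0],"tz":[-0.0133,-0.04,-0.08,-0.12,-0.16,-0.16],"wx":[0,0,0,0,0,0],"wy":[0,0,0,0,0,0],"wz":[0,0,0,0,0,0]}' > path.dat && python3 nudge.py path.dat
python3 - <<'E'
from go import *
q=(.5017,.2334,-.2227)
def T(xc,y,z):
    c,s=np.cos(q[2]),np.sin(q[2]);x=xc-.015
    return (q[0]+c*x-s*y,q[1]+s*x+c*y,z)
print(monitor.read_state()["ft_force"]);to(T(-.06,.003,.145),q[2])
E
```

```text
time_s: 4.05
tool_pos: [0.5165, -0.2045, 0.1514]
orientation: [[0.461, 0.887, 0.006], [0.887, -0.461, -0.003], [0.0, 0.006, -1.0]]
ft_force: [0.4, -1.0, -2.3]
width: 0.111
grasp_force: 97.9
[ 0.4146 -1.0159 -2.2845]
t 4.05 shift [ 0.3657 -0.2883  0.0048] rot [ 0.0061  0.0004 -0.2563]
```

To row units: 0.355 m / 0.75 = 0.4733, 0.33 m / 0.75 = 0.44, -0.256 rad / 1.5708 = -0.163.

```bash
echo '{"tx":[0.0267,0.0667,0.12,0.1733,0.2267,0.28,0.3333,0.3867,0.44,0.4733],"ty":[-0.02,-0.0533,-0.0933,-0.1333,-0.18,-0.22,-0.2667,-0.3067,-0.3467,-0.3733],"tz":[0,0,0,0,0,0,0,0,0,0],"wx":[0,0,0,0,0,0,0,0,0,0],"wy":[0,0,0,0,0,0,0,0,0,0],"wz":[-0.0064,-0.0255,-0.0446,-0.0637,-0.0828,-0.1019,-0.121,-0.1401,-0.1592,-0.163]}' > path.dat && python3 nudge.py path.dat; echo '{"tx":[0.0143,0.0143,0.0143],"ty":[-0.0111,-0.0111,-0.0111],"tz":[0,0,0],"wx":[0,0,0],"wy":[0,0,0],"wz":[0,0,0]}' > path.dat && python3 nudge.py path.dat
python3 - <<'E'
from go import *
import cv2
s=monitor.read_state();print(s["tool_pos"],s["orientation"])
for n,(u,v,w,h) in dict(scene=(340,220,130,120),top=(170,200,130,120)).items():
    p=viewer.snapshot(n);np.save(f"pics/{n}1.npy",p,allow_pickle=True)
    c=cv2.resize(p["pixels"][v:v+h,u:u+w,::-1],None,fx=3,fy=3,interpolation=2)
    c=cv2.resize(p["pixels"][v:v+h,u:u+w,::-1],None,fx=5,fy=5,interpolation=2)
    for x in range(0,w,10): cv2.putText(c,str(u+x),(x*5,8),0,.3,(0,255,255))
    for y in range(0,h,10): cv2.putText(c,str(v+y),(0,y*5+3),0,.3,(0,255,255))
    cv2.imwrite(f"pics/e_{n}.png",c)
E
```

```text
time_s: 5.05
tool_pos: [0.4291, 0.2425, 0.1461]
orientation: [[0.219, 0.976, -0.0], [0.976, -0.219, 0.0], [0.0, -0.0, -1.0]]
ft_force: [1.1, -0.9, -1.1]
width: 0.115
grasp_force: 97.9
time_s: 5.35
tool_pos: [0.4245, 0.2518, 0.1461]
orientation: [[0.221, 0.975, -0.0], [0.975, -0.221, -0.001], [-0.001, -0.0, -1.0]]
ft_force: [-0.4, -0.6, -1.6]
width: 0.115
grasp_force: 97.9
[0.4245 0.2518 0.1461] [[ 0.2209  0.9753 -0.0003]
 [ 0.9753 -0.2209 -0.0006]
 [-0.0006 -0.0002 -1.    ]]
```

View pics/e_scene.png

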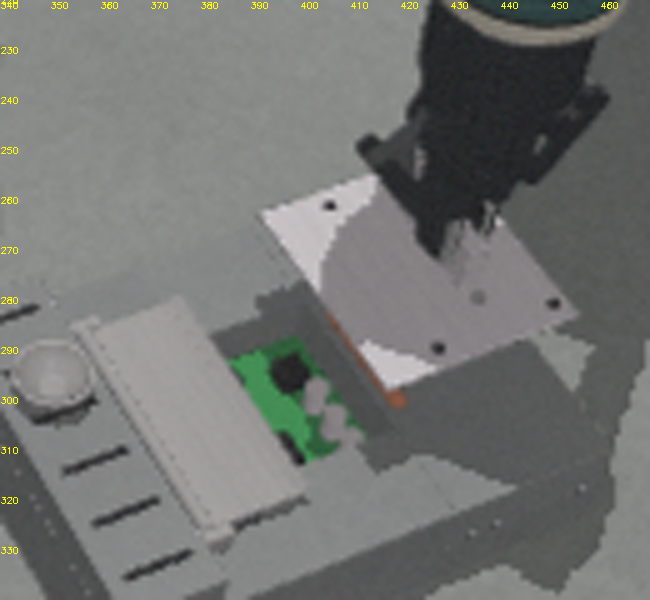

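The cover is held level in hand; scene corners: far ones at (392,262.2) and (418,297.8), near at (455.6,282.8).

Run:
```python
from fit import *
np.set_printoptions(precision=4,suppress=True)
o=np.array([[391.6,262],[418,297.8],[455.6,282.8]])
L=[(55,-60),(55,60),(-55,60)]
tcp=np.array([.4245,.2518])
for z in (.119,.1175,.121):
    P=[(a,b,(z+.004)*1000) for a,b in L]
    s=least_squares(lambda q:(proj("scene",place(q,P))-o).ravel(),(.44,.25,-.22))
    q=s.x;c,n=np.cos(q[2]),np.sin(q[2]);d=tcp-q[:2]
    print(z,q,"tcp in cover",c*d[0]+n*d[1],-n*d[0]+c*d[1]);print(s.fun.reshape(-1,2))
```

```text
0.119 [ 0.4373  0.2474 -0.2217] tcp in cover -0.013417125649902864 0.001479736784141907
[[ 0.2614  0.5324]
 [-0.3822 -0.2756]
 [ 0.1398 -0.2031]]
0.1175 [ 0.4362  0.2467 -0.2217] tcp in cover -0.012538269495395406 0.002375568167850461
[[ 0.3077  0.5647]
 [-0.3739 -0.299 ]
 [ 0.0863 -0.203 ]]
0.121 [ 0.4387  0.2483 -0.2217] tcp in cover -0.014588831800277065 0.000285264547481586
[[ 0.1995  0.4891]
 [-0.3933 -0.2444]
 [ 0.2113 -0.2033]]
```

View pics/e_top.png

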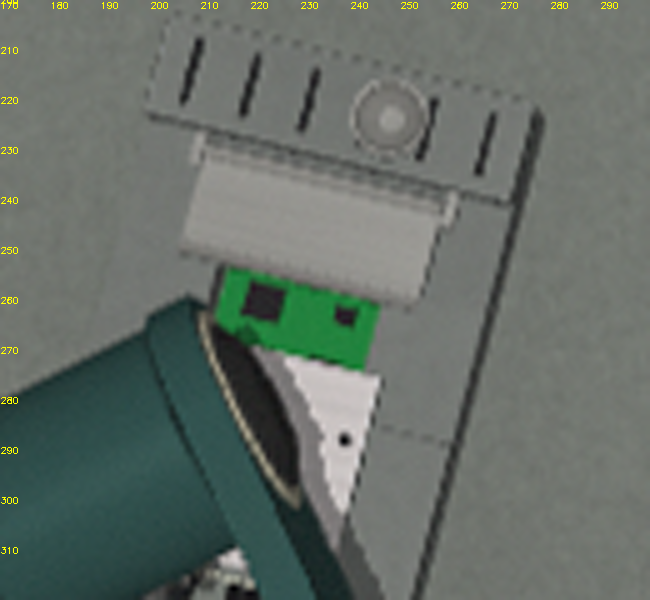

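```bash
cat >> go.py <<'E'
q=(.5017,.2334,-.2227)
def T(xc,y,z):
    c,s=np.cos(q[2]),np.sin(q[2]);x=xc-.015
    return (q[0]+c*x-s*y,q[1]+s*x+c*y,z)
def where():
    s=monitor.read_state();d=s["tool_pos"][:2]-q[:2];c,n=np.cos(q[2]),np.sin(q[2]);M=s["orientation"]
    x=c*d[0]+n*d[1];y=-n*d[0]+c*d[1]
    Mi=np.array([[c,n,0],[-n,c,0],[0,0,1]])@M@np.array([[0,1,0],[1,0,0],[0,0,-1.]])  # cover axes in instrument
    t=np.array([x,y,s["tool_pos"][2]])
    print("far",t+Mi@[.070,-.002,-.0271],"near",t+Mi@[-.040,-.002,-.0271],"z",t[2],"F",[round(float(v),1) for v in Mi.T@[0,0,0] ] and s["ft_force"],"grip",s["grasp_force"],s["time_s"])
E
python3 -c "
from go import *
where();to(T(-.035,.002,.094),q[2],.04)"
```

```text
far [-0.0089 -0.0016  0.1192] near [-0.1189 -0.0014  0.1192] z 0.14629670006633172 F [ 0.4032 -0.3713 -1.7836] grip 97.8860878944397 5.45
t 5.45 shift [0.0015 0.0289 0.0523] rot [ 0.04    0.0003 -0.0015]
```

To row units: 0.0523 m / 0.75 = 0.0697, 0.043 m / 0.75 = 0.0573, 0.04 rad / 1.5708 = 0.0255.

```bash
echo '{"tx":[0,0,0.0013,0.002,0.002,0.002,0.002],"ty":[0.0107,0.0267,0.0373,0.0385,0.0385,0.0385,0.0385],"tz":[0.0067,0.02,0.04,0.0573,0.0697,0.0697,0.0697],"wx":[0.0064,0.0191,0.0255,0.0255,0.0255,0.0255,0.0255],"wy":[0,0,0,0,0,0,0],"wz":[0,0,0,0,0,0,0]}' > path.dat && python3 nudge.py path.dat; python3 -c "
from go import *
where();to(T(-.035,.002,.090),q[2],.04)"
```

```text
time_s: 6.15
tool_pos: [0.453, 0.2475, 0.0944]
orientation: [[0.221, 0.974, -0.039], [0.975, -0.221, 0.009], [0.0, -0.04, -0.999]]
ft_force: [0.7, 0.7, -1.8]
width: 0.119
grasp_force: 98.2
far [0.0182 0.001  0.0645] near [-0.0917  0.001   0.0689] z 0.0943822006825543 F [ 0.7309  0.7249 -1.8397] grip 98.16382884979248 6.15
t 6.15 shift [-0.001   0.0008  0.0044] rot [ 0.0001 -0.0001 -0.0003]
```

To row units: 0.0012 m / 0.75 = 0.0016.

```bash
for i in 1 2 3 4; do echo '{"tx":[0,0],"ty":[0,0],"tz":[0.0016,0.0016],"wx":[0,0],"wy":[0,0],"wz":[0,0]}' > path.dat && python3 nudge.py path.dat >/dev/null; python3 -c "
from go import *
where()"; done
```

```text
far [0.0182 0.0012 0.0635] near [-0.0917  0.0012  0.0678] z 0.09334220342948514 F [-0.0954 -0.4592 -1.4496] grip 98.15604329109192 6.35
far [0.0183 0.0012 0.0622] near [-0.0916  0.0012  0.0665] z 0.09202071755762271 F [-0.4332  1.2301  0.6404] grip 98.26359987258911 6.55
far [0.0183 0.0012 0.0608] near [-0.0916  0.0012  0.0652] z 0.09067583663736152 F [0.6337 1.5622 2.5077] grip 98.35851430892944 6.75
far [0.0182 0.0012 0.0598] near [-0.0917  0.0012  0.0641] z 0.08960810804615998 F [-1.7915  1.1398  5.9013] grip 98.9547336101532 6.95
```

Bar and seat contact heights match the estimate. Raise to 61.5 mm and slide in.

```bash
python3 -c "
from go import *
to(T(-.035,.001,.0914),q[2],.04);to(T(-.005,.001,.0914),q[2],.04)"
```

```text
t 6.95 shift [-0.0022  0.0006 -0.0018] rot [ 0.0003 -0.0004 -0.0002]
t 6.95 shift [-0.0022  0.0305 -0.003 ] rot [ 0.0003 -0.0004 -0.0002]
```

To row units: 0.0305 m / 0.75 = 0.0407, -0.002 m / 0.75 = -0.0027.

```bash
echo '{"tx":[-0.0007,-0.0013,-0.0013,-0.0013,-0.0013,-0.0013,-0.0013,-0.0013,-0.0013],"ty":[0,0.004,0.0107,0.0173,0.024,0.0307,0.036,0.0407,0.0407],"tz":[-0.0021,-0.0024,-0.0027,-0.0029,-0.0032,-0.0035,-0.0037,-0.004,-0.004],"wx":[0,0,0,0,0,0,0,0,0],"wy":[0,0,0,0,0,0,0,0,0],"wz":[0,0,0,0,0,0,0,0,0]}' > path.dat && python3 nudge.py path.dat >/dev/null;  python3 - <<'E'
from go import *
import cv2
where()
p=viewer.snapshot("scene");u,v,w,h=320,240,130,110
cv2.imwrite("pics/g.png",cv2.resize(p["pixels"][v:v+h,u:u+w,::-1],None,fx=5,fy=5,interpolation=2))
E
```

```text
far [ 0.0493 -0.0001  0.0612] near [-0.0606 -0.      0.0656] z 0.09106273607120412 F [ 1.1556 -1.1848  1.1374] grip 98.30118298530579 7.85
```

View pics/g.png

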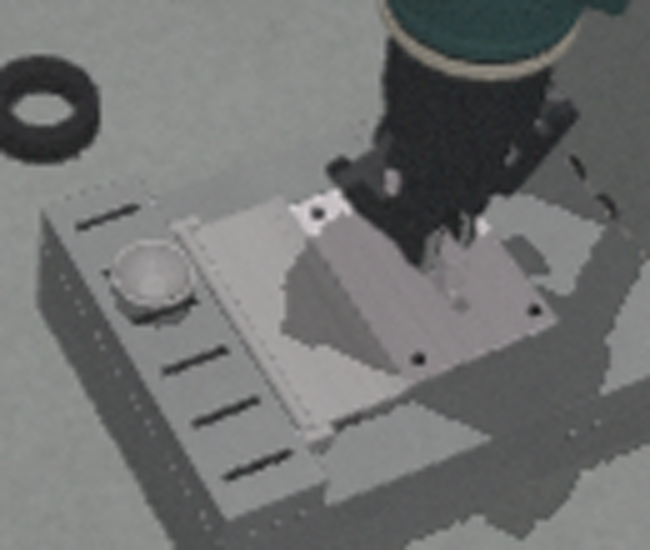

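The far edge is under the flap, which lies flat (lip unmoved). Creep to the stop.

To row units: 0.002 m / 0.75 = 0.0027, 0.001 m / 0.75 = 0.0013.

```bash
for i in 1 2 3 ; do echo '{"tx":[0,0,0],"ty":[0.0013,0.0027,0.0027],"tz":[0,-0.0001,-0.0001],"wx":[0,0,0],"wy":[0,0,0],"wz":[0,0,0]}' > path.dat && python3 nudge.py path.dat >/dev/null; python3 -c "
from go import *
where()"; done
```

```text
far [ 0.0507 -0.      0.0612] near [-0.0592  0.      0.0656] z 0.09105515498971613 F [-0.2415 -0.6094 -1.0232] grip 98.27262282371521 8.2
far [ 0.0528 -0.0001  0.0611] near [-0.0571 -0.0001  0.0655] z 0.09098969480598663 F [-0.7233  0.6307 -2.2634] grip 97.95223474502563 8.5
far [ 0.0549 -0.      0.0612] near [-0.055  -0.      0.0656] z 0.0911021810683324 F [-0.3839 -1.0558 -2.2669] grip 97.95097231864929 8.8
```

To row units: 0.001 m / 0.75 = 0.0013.

```bash
for i in 1 2 3 4; do echo '{"tx":[0,0],"ty":[0.0013,0.0013],"tz":[0,0],"wx":[0,0],"wy":[0,0],"wz":[0,0]}' > path.dat && python3 nudge.py path.dat >/dev/null; python3 -c "
from go import *
where()"; done
```

```text
far [0.0556 0.     0.0612] near [-0.0543  0.0001  0.0656] z 0.09107120714870982 F [-2.6419  1.3469 -2.6307] grip 98.11030983924866 9.0
far [0.0557 0.0002 0.061 ] near [-0.0542  0.0002  0.0656] z 0.09100462624341506 F [-10.1952   5.3674   2.1141] grip 98.66960406303406 9.2
far [0.0558 0.0003 0.0608] near [-0.0541  0.0003  0.0657] z 0.09098314412206417 F [-20.1289   6.1062   6.438 ] grip 99.40340280532837 9.4
far [0.0558 0.0003 0.0606] near [-0.054   0.0003  0.0658] z 0.0909799015920153 F [-30.5156   7.0693  11.9037] grip 100.15405654907227 9.6
```

Stop met at x≈55.5 mm. Back off the push, then level and press.

To row units: -0.0028 m / 0.75 = -0.0037, -0.0025 m / 0.75 = -0.0033.

```bash
echo '{"tx":[0,0,0],"ty":[-0.0013,-0.0033,-0.0037],"tz":[0,0,0],"wx":[0,0,0],"wy":[0,0,0],"wz":[0,0,0]}' > path.dat && python3 nudge.py path.dat ; python3 -c "
from go import *
where();to(T(.0002,.002,.0868),q[2],0)"
```

```text
time_s: 9.9
tool_pos: [0.4893, 0.2383, 0.091]
orientation: [[0.221, 0.974, -0.039], [0.975, -0.221, 0.009], [0.0, -0.04, -0.999]]
ft_force: [-2.9, 0.9, -2.3]
width: 0.116
grasp_force: 98.6
far [0.0556 0.0001 0.0611] near [-0.0543  0.0001  0.0656] z 0.09103673223428309 F [-2.8752  0.8823 -2.2856] grip 98.61826300621033 9.9
t 9.9 shift [-0.0001 -0.0014  0.0043] rot [-0.0405 -0.     -0.0001]
```

To row units: 0.0043 m / 0.75 = 0.0057, 0.004 m / 0.75 = 0.0053, -0.0405 rad / 1.5708 = -0.0258.

```bash
echo '{"tx":[0,0,0,0,0,0],"ty":[-0.0004,-0.0008,-0.0013,-0.0016,-0.0017,-0.0017],"tz":[0.0013,0.0027,0.004,0.0053,0.0057,0.0057],"wx":[-0.0045,-0.0108,-0.0172,-0.0236,-0.0258,-0.0258],"wy":[0,0,0,0,0,0],"wz":[0,0,0,0,0,0]}' > path.dat && python3 nudge.py path.dat >/dev/null; python3 -c "
from go import *
where()
print(monitor.read_state()['torque'])"
```

```text
far [0.0558 0.0001 0.0602] near [-0.0542  0.0001  0.0601] z 0.08722973902957976 F [-4.5647  0.1342  4.9485] grip 99.65756893157959 10.5
[ 0.1189  0.8505 -0.1692]
```

To row units: 0.002 m / 0.75 = 0.0027, 0.0014 m / 0.75 = 0.0019.

```bash
echo '{"tx":[0,0,0,0,0],"ty":[0,0,0,0,0],"tz":[0.0009,0.0019,0.0027,0.0027,0.0027],"wx":[0,0,0,0,0],"wy":[0,0,0,0,0],"wz":[0,0,0,0,0]}' > path.dat && python3 nudge.py path.dat >/dev/null
python3 - <<'E'
from go import *
import cv2
where()
p=viewer.snapshot("scene");u,v,w,h=320,240,130,110
cv2.imwrite("pics/h.png",cv2.resize(p["pixels"][v:v+h,u:u+w,::-1],None,fx=5,fy=5,interpolation=2))
E
```

```text
far [0.0558 0.0001 0.0601] near [-0.0542  0.0001  0.0599] z 0.0870628586915508 F [-15.9987  -5.438   26.923 ] grip 102.84710168838501 11.0
```

View pics/h.png

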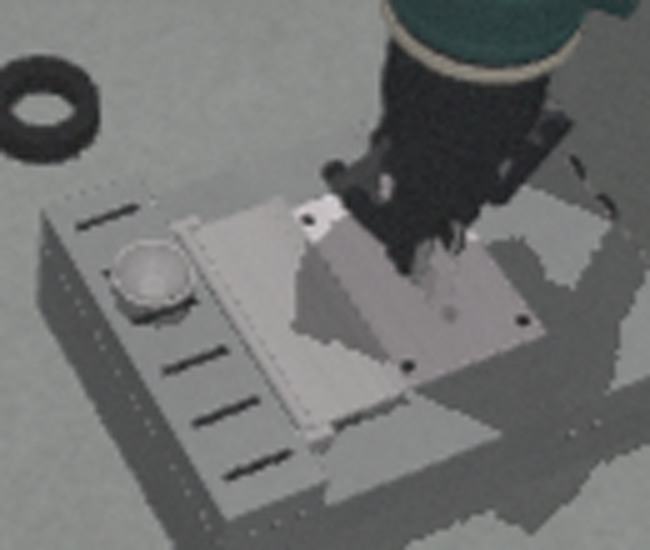

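The cover sits flat, flap closed, handle held; near +y corner at (429.3,306.2). Quick check of that corner and settling, then hand in if good.

```bash
echo '{"tx":[0,0,0],"ty":[0,0,0],"tz":[0,0,0],"wx":[0,0,0],"wy":[0,0,0],"wz":[0,0,0]}' > path.dat && python3 nudge.py path.dat >/dev/null
python3 - <<'E'
from go import *
from fit import proj,place
e=proj("scene",place(q,[(-54,60,64),(-54,68,64)]));print(e);where()
if np.linalg.norm(e[0]-[429.3,306.2])<1.7: print(job.finish_job())
E
```

```text
[[428.5586 306.1065]
 [430.3508 308.5207]]
far [0.0558 0.0001 0.06  ] near [-0.0542  0.0001  0.0599] z 0.0870464064387478 F [-16.8158  -4.8091  26.3796] grip 102.83609390258789 11.35
the job is handed in; nothing more can be done
None
```

I handed the job in at about 11.4 s: the cover is under the flap, against the stop and level on its seat, with the gripper still holding it down at about 26 N. By my measurements it is within tolerance, but no verdict came back.

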